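# Seat the dome stake in its taper socket

### The job

Take the round dome-headed steel stake out of the rack, set its tapered shank lightly in the socket of the oak block and let go, so that it stands there by itself, still proud. Then tap down on its head (the closed fingers will do) until it is driven fully home, upright with its collar down on the block.

Things in the scene. Friction and masses are not known exactly. Their poses are not given: they have to be found in the camera images.
- dome_stake: Steel stake, 0.25-0.5 kg, upright in the rack. Origin: centre of the shank's small lower end, z up its axis. Round taper shank, diameter 14 mm at the end, 26 at z = 55 mm; collar, diameter 40, z = 55-63; neck, diameter 22, to z = 83; round head, diameter 36, straight-sided z = 83-104, shallow dome up to 112.5 mm.
- rack: Fixed light wood block 85 x 270 x 75 mm (its y is the long way), origin centre of its underside. Three holes in a row 85 mm apart each hold a stake by its collar, in any order; lift 60 mm to come clear. All shanks, collars and necks are alike: the two not wanted have a square flat head (36 mm) and a level pointed beak (80 mm long).
- socket (a point): Mouth centre, level with the top, of the only hole (34 mm) in a fixed oak block 110 x 110 x 85 mm high; z up. A steel sleeve inside is bored to the shank's taper, 0.8 mm clear all round, mouth 27 mm. A stake set in lightly rests with its lower end 45 mm below this point, collar 10 mm above the block; home, 55 mm below, collar on the block.
- sleeve (a joint): How far the sleeve in the socket has been driven down (m): 0 at the start, about 0.010 when a stake in it is home. It gives way to a push of about 10 N (the stake's weight counts towards it; the weight alone does not move it), faster for harder pushes, and stays where it is left.
Mind the look-alikes: they are no part of the job. What is shaped like the dome_stake but orange, purple or red is not meant.

How it is judged:
On the way:
1. the dome stake stands in the socket by itself, let go and still at least 4 mm proud (horizontal distance between dome_stake and socket below 0.01 m and angle between dome_stake's own z axis and vertical below 0.17 rad and z of dome_stake in the frame of socket between -0.051 and -0.038 m and contact force between the fingers and dome_stake below 0.1 N and linear speed of dome_stake below 0.02 m/s), for 0.2 s.
At the end, for the whole second after the job is handed in: The dome stake stands at rest in the socket, upright within 10 degrees, within 10 mm of the socket's axis, driven home: its lower end at least 52.5 mm below the socket's mouth, so that the collar is within 2.5 mm of the block (z of dome_stake in the frame of socket below -0.0525 m and horizontal distance between dome_stake and socket below 0.01 m and angle between dome_stake's own z axis and vertical below 0.17 rad and linear speed of dome_stake below 0.02 m/s); the robot touches nothing.
It also fails if it takes over 48 s, if anything falls off the work surface, if the arm or the gripper's body presses on something with over 40 N, if the wrist force passes 120 N, or if a joint passes its speed limit or range.

### The arm

A 7-joint arm with a two-finger parallel gripper is mounted at the origin on the work surface. World frame = base frame: x ahead of the robot, y to its left, z up, the work surface at z = 0. Lengths are in m, angles in rad, forces in N, time in s.
With the tool pointing down it reaches from about 0.375 to 0.925 m from the base axis. Payload 3.1 kg.
Tool frame: the origin (TCP) lies between the finger pads; the fingertips stand 19 mm ahead of it and the grasp point (between the pads) is the TCP; z points along the fingers, y is the direction in which the jaws open and shut (so a half turn about z gives the same grasp; the last joint's range is limited). The gripper opens to 85 mm and grips with 20 to 120 N. Pads are 22 mm wide; open, the fingers measure 114 mm over their backs; the gripper's body (76 mm by 85 mm) begins 54 mm behind the grasp point. The pads swing forward as they close: fully open they stand 13 mm farther back than shut.
Start: joints at [1.161, 0.383, 0.044, 1.598, -0.018, 1.161, -0.05], TCP at [0.199, -0.619, 0.25] pointing down, gripper open.
Joint ranges: [-2.61, 2.61], [-0.41, 2.15], [-1.48, 1.57], [0, 2.5], [-1.57, 4.71], [0.05, 1.97], [-2.85, 2.85]. Speed limits (rad/s): [2.79, 2.79, 3.14, 3.14, 3.14, 3.14, 3.14].

### API

Orientations are given as a unit quaternion [x, y, z, w].
In Python, from bench import move_ptp, movel, move_j, move_gripper, pause, inverse_kinematics, read_camera, camera_params, MotionError, sign_off, look_for, tip_of, read_time_s, read_qpos, read_joint_vel, read_effort, read_eef_pos, read_tcp_rot, read_ft_force, read_ft_torque, read_finger_gap gives the robot as it stands. Calls block until the motion is done:
- move_ptp(position, orientation): joint-space move of the TCP to a pose.
- movel(position, orientation=None, speed=0.15): straight line of the TCP; orientation=None keeps the orientation; speed is the mean speed in m/s.
- move_j(angles): joint-space move.
- move_gripper(opening, effort=None): finger opening in m; effort is the grip in N (None keeps the last); returns when the fingers have stopped.
- pause(seconds).
- inverse_kinematics(position, orientation): joint angles nearest the present ones, or None.
- read_camera(name): name is "scene" or "top" or "wrist"; returns the picture (480x640x3 uint8, red, green, blue); there is no depth.
- camera_params(name): a dict with "K" (3x3 intrinsics, pixels), "dist_coeffs" ([k1, k2, p1, p2, k3] as OpenCV has them; the pictures are not rectified), "camera_from_world" (4x4, takes a point from world to camera coordinates). Camera axes: x right, y down, z forward; pixel columns grow to the right and rows downward; lengths in m; the calibration is good to about 2 mm. A picture is of the moment at which its call begins: read the wrist's pose just before it. camera_params takes no time and is no camera call; for the wrist camera it gives the pose at the moment of the call.
A pose or a line that the arm cannot do raises MotionError and nothing moves.
- sign_off(): hands the job in, once; it reports no verdict.
Trained networks look in the newest picture that a camera, given by its name, has taken for a name from the list of things; names that differ only in an ending like _2 or _b are one class to them, and where a whole thing is asked for, a point or a joint stands for the part that bears it (a point fixed in the world has none). Each returns a list of dicts, best first, with "confidence" (0 to 1); they miss things now and then, are a little off and sometimes report something else, mostly with a low value. They report only what shows in the picture. A call takes as long as a camera call. They do not tell look-alikes from the thing itself.
- look_for(camera, name): "at" ([column, row] in pixels, amid what is visible of it).
- tip_of(camera, name): "at" ([column, row] in pixels: a listed point, or the origin of a listed thing).
Readings, each from a call of its own:
- read_time_s(): time.
- read_qpos(): joint angles.
- read_joint_vel(): joint speeds.
- read_effort(): joint torques, N m.
- read_eef_pos(): TCP position.
- read_tcp_rot(): TCP orientation.
- read_ft_force(): force on the tool from outside, world axes, zero at the start.
- read_ft_torque(): the same for the moment, N m.
- read_finger_gap(): finger opening in m.
Only numpy, scipy, OpenCV 4.12 (cv2) and the standard library are available. Lean on these libraries where they do the work, as an engineer would, in place of code of your own. Each camera call takes 0.05 s, during which the arm holds its last target.

## Working session

There is one attempt and no reset: what is moved stays moved. The work goes in short steps, each a Python script; the robot and the scene stay as the last script left them, time stands still between calls to the robot, and variables do not carry over. Pictures are saved under pics/ and viewed, and the job is handed in when it is done.

```bash
ls; mkdir -p pics
python3 - <<'E'
from bench import *
import cv2
for n in ["scene","top","wrist"]:
    p=camera_params(n); print(n,p["K"],p["dist_coeffs"]); print(p["camera_from_world"])
    im=read_camera(n); cv2.imwrite(f"pics/{n}0.png",im[:,:,::-1])
    for t in ["dome_stake","rack","socket"]:
        print(n,t,[(d["at"],round(d["confidence"],2)) for d in look_for(n,t)],[(d["at"],round(d["confidence"],2)) for d in tip_of(n,t)])
print(read_time_s(),read_tcp_rot(),read_eef_pos())
E
```

```text
pics
scene [[588.88126701   0.         325.00827576]
 [  0.         588.88126701 239.161227  ]
 [  0.           0.           1.        ]] [-0.15952912  0.          0.          0.          0.        ]
[[-0.8595638   0.51095378 -0.00873584  0.44517741]
 [ 0.3094785   0.50687183 -0.80455205 -0.09650496]
 [-0.40666096 -0.69426737 -0.59381789  1.39801524]
 [ 0.          0.          0.          1.        ]]
scene dome_stake [([334.2, 355.8], 0.74), ([450.5, 277.6], 0.72), ([401.3, 296.7], 0.67), ([346.5, 245.4], 0.63)] [([333.7, 386.2], 0.7), ([345.8, 270.2], 0.61), ([448.4, 307.1], 0.61)]
scene rack [([399.8, 340.8], 0.62)] [([395.6, 336.4], 0.86)]
scene socket [([283.7, 211.0], 0.78), ([400.0, 295.6], 0.67)] [([282.9, 195.3], 0.95)]
top [[450.51015783   0.         318.18611608]
 [  0.         450.51015783 235.31455328]
 [  0.           0.           1.        ]] [-0.11418297  0.          0.          0.          0.        ]
[[ 1.30333549e-02 -9.99879295e-01  8.45735034e-03  9.23923271e-05]
 [-9.97376790e-01 -1.36020842e-02 -7.10951614e-02  5.30544298e-01]
 [ 7.12016175e-02 -7.50855647e-03 
[... 358 characters left out ...]
0], 0.73)]
top socket [] [([416.5, 243.2], 0.85), ([215.1, 246.2], 0.18)]
wrist [[386.4260992    0.         325.96296356]
 [  0.         386.4260992  233.0253509 ]
 [  0.           0.           1.        ]] [0.01113949 0.         0.         0.         0.        ]
[[ 3.06622562e-01 -9.51830668e-01 -9.92470190e-04 -6.50432445e-01]
 [-9.06298314e-01 -2.92273098e-01  3.05286426e-01 -3.92160569e-02]
 [-2.90871055e-01 -9.27082320e-02 -9.52260055e-01  3.81097775e-01]
 [ 0.00000000e+00  0.00000000e+00  0.00000000e+00  1.00000000e+00]]
wrist dome_stake [] []
wrist rack [] []
wrist socket [] []
1.05 [ 9.87873164e-01  1.55263039e-01  9.47796199e-06 -3.44147095e-05] [ 0.19939333 -0.61865261  0.25025065]
```

View pics/scene0.png

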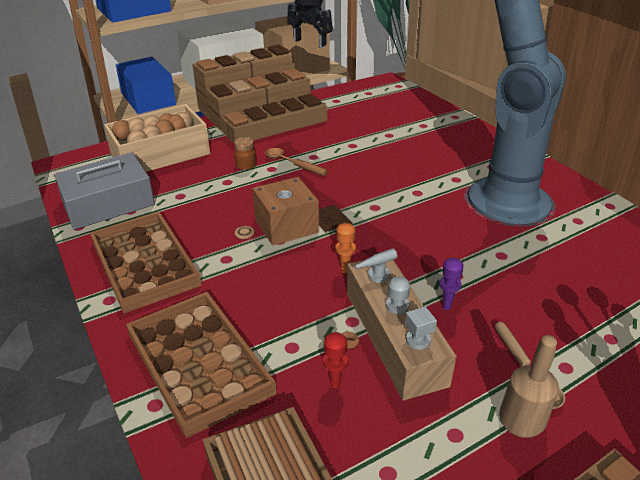

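View pics/top0.png

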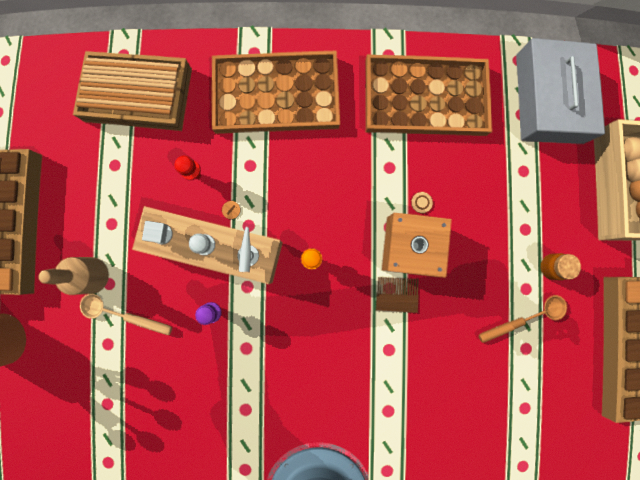

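Run:
```python
import cv2
a=cv2.imread('pics/scene0.png')[200:440,270:520]; b=cv2.imread('pics/top0.png')[140:340,150:350]
cv2.imwrite('pics/c0.png',cv2.hconcat([cv2.resize(a,(400,400),interpolation=2),cv2.resize(b,(400,400),interpolation=2)]))
```

```text
(no output)
```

View pics/c0.png

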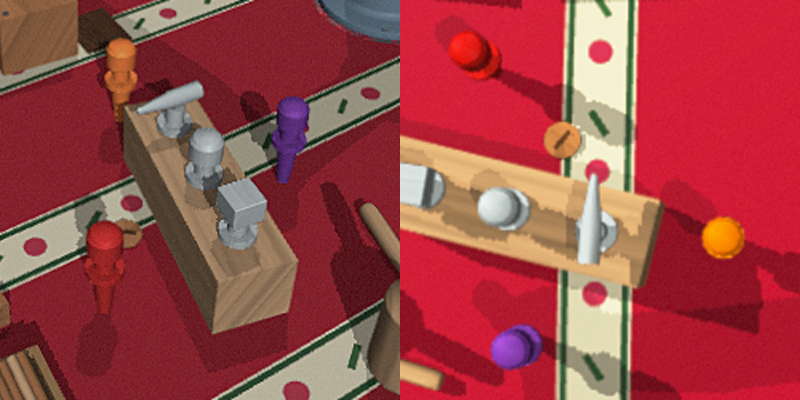

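```bash
cat > h.py <<'E'
import numpy as np, cv2
from bench import *
from scipy.spatial.transform import Rotation as R
def ray(p,px):
    K=np.array(p["K"]);d=np.array(p["dist_coeffs"]);T=np.array(p["camera_from_world"])
    u=cv2.undistortPoints(np.array([[px]],float),K,d)[0,0]
    v=T[:3,:3].T@np.array([u[0],u[1],1]); c=-T[:3,:3].T@T[:3,3]
    return c,v
def atz(p,px,z):
    c,v=ray(p,px); return c+v*(z-c[2])/v[2]
def tri(L):
    A=np.zeros((3,3));b=np.zeros(3)
    for p,px in L:
        c,v=ray(p,px);v=v/np.linalg.norm(v);M=np.eye(3)-np.outer(v,v);A+=M;b+=M@c
    return np.linalg.solve(A,b)
def proj(p,X):
    T=np.array(p["camera_from_world"])
    return cv2.projectPoints(np.array([X],float),cv2.Rodrigues(T[:3,:3])[0],T[:3,3],np.array(p["K"]),np.array(p["dist_coeffs"]))[0][0,0]
def down(yaw): # tool z down, tool y at yaw (world)
    y=np.array([np.cos(yaw),np.sin(yaw),0]);z=np.array([0,0,-1.]);x=np.cross(y,z)
    return R.from_matrix(np.c_[x,y,z]).as_quat()
E
python3 - <<'E'
from h import *
T=camera_params("top");S=camera_params("scene")
print("head tri",tri([(T,[200,243]),(S,[398,289])]))
print("head z.118",atz(T,[200,243],.118),atz(S,[398,289],.118))
print("socket",atz(T,[419.5,244.5],.085),atz(S,[285,195.5],.085))
for n,px in dict(beak=(246,248),sq=(156,232)).items(): print(n,atz(T,px,.115))
for n,px in dict(orange=(311,259),purple=(208,313),red=(187,166)).items(): print(n,atz(T,px,.1))
for n,px in dict(a=(144,207),b=(279,240),c=(269,283),d=(134,250)).items(): print(n,atz(T,px,.075))
W=camera_params("wrist");M=np.array(W["camera_from_world"])
Q=R.from_quat(read_tcp_rot()).as_matrix();p=read_eef_pos()
c=-M[:3,:3].T@M[:3,3];print("cam in tcp",Q.T@(c-p));print(M[:3,:3]@Q)
E
python3 - <<'E'
import cv2
a=cv2.imread('pics/scene0.png')[170:220,260:310]; b=cv2.imread('pics/top0.png')[220:270,395:445]
cv2.imwrite('pics/c1.png',cv2.hconcat([cv2.resize(a,(400,400),interpolation=2),cv2.resize(b,(400,400),interpolation=2)]))
E
```

```text
head tri [0.50722538 0.22102396 0.11181009]
head z.118 [0.50672112 0.21957507 0.118     ] [0.51198361 0.22639748 0.118     ]
socket [ 0.51114374 -0.18196907  0.085     ] [ 0.51392608 -0.17286757  0.085     ]
beak [0.49910401 0.13683074 0.115     ]
sq [0.52565    0.30217807 0.115     ]
orange [0.48136241 0.02027843 0.1       ]
purple [0.38045347 0.20615909 0.1       ]
red [0.65088412 0.25397183 0.1       ]
a [0.57635311 0.34222558 0.075     ]
b [0.51666089 0.08109711 0.075     ]
c [0.43588607 0.09835627 0.075     ]
d [0.49362408 0.35846993 0.075     ]
cam in tcp [ 0.07890838  0.00080575 -0.12393486]
[[-1.43081747e-04  9.99999488e-01  1.00208737e-03]
 [-9.52249981e-01  1.69707225e-04 -3.05319413e-01]
 [-3.05319427e-01 -9.97923317e-04  9.52249469e-01]]
```

View pics/c1.png

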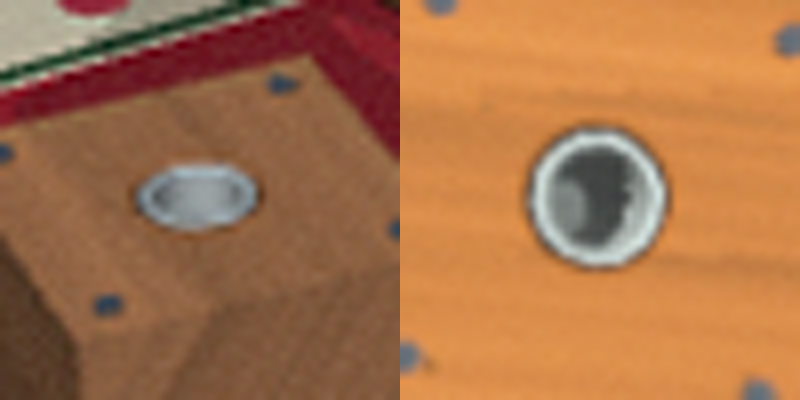

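```bash
python3 - <<'E'
from h import *
for nm,p in (("head",[.508,.221,.26]),("sock",[.512,-.179,.30])):
  for yaw in (-.227,-.227+np.pi):
    q=inverse_kinematics(p,down(yaw)); print(nm,yaw,None if q is None else np.round(q,2))
q=down(-.227)
qs=[inverse_kinematics([.508,.221,.26],down(y)) for y in (-.227,-.227+np.pi)]
now=np.array(read_qpos())
best=min([i for i in (0,1) if qs[i] is not None],key=lambda i:np.abs(np.array(qs[i])-now).max())
yaw=(-.227,-.227+np.pi)[best];print(yaw)
# look at socket on the way
move_ptp([.512,-.179,.24],down(yaw))
W=camera_params("wrist");im=read_camera("wrist");cv2.imwrite("pics/ws.png",im[:,:,::-1])
print([(d["at"],d["confidence"]) for d in tip_of("wrist","socket")]);np.save("ws.npy",W["camera_from_world"])
move_ptp([.508,.221,.27],down(yaw))
W=camera_params("wrist");im=read_camera("wrist");cv2.imwrite("pics/wh.png",im[:,:,::-1]);np.save("wh.npy",W["camera_from_world"])
print([(d["at"],d["confidence"]) for d in look_for("wrist","dome_stake")]);print(read_time_s())
E
python3 -c "
import cv2
a=[cv2.resize(cv2.imread('pics/'+n),(400,300),interpolation=cv2.INTER_AREA) for n in('ws.png','wh.png')]
cv2.imwrite('pics/w2.png',cv2.hconcat(a))"
```

```text
head -0.227 [ 0.43  0.39 -1.1   1.78  0.38  1.2  -1.01]
head 2.9145926535897932 [ 0.51  0.46 -1.23  1.78  0.46  1.24  2.06]
sock -0.227 [ 0.65  0.17 -0.44  1.78  0.07  1.21 -0.03]
sock 2.9145926535897932 [-0.87  0.4   1.41  1.84 -0.42  1.26 -2.71]
-0.227
[([329.0, 219.2], 0.66)]
[([499.2, 115.2], 0.94), ([345.8, 399.3], 0.87), ([320.0, 212.2], 0.69), ([177.4, 248.4], 0.63)]
4.6833
```

View pics/w2.png

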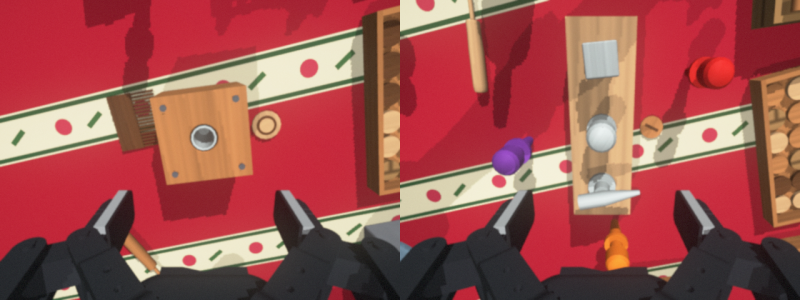

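```bash
python3 -c "
import cv2
a=cv2.resize(cv2.imread('pics/ws.png')[190:250,295:355],(396,396),interpolation=2)
b=cv2.resize(cv2.imread('pics/wh.png')[165:264,270:369],(396,396),interpolation=2)
cv2.imwrite('pics/c2.png',cv2.hconcat([a,b]))"
```

```text
(no output)
```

View pics/c2.png

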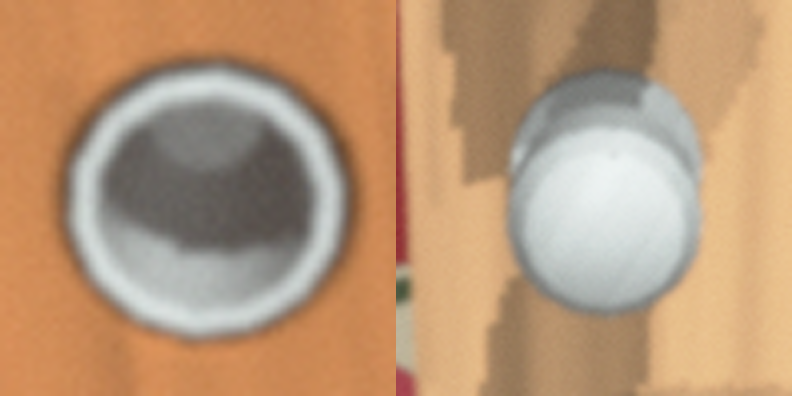

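Run:
```python
from h import *
W=camera_params("wrist");T=camera_params("top");S=camera_params("scene")
A=dict(W,camera_from_world=np.load("ws.npy"));B=dict(W,camera_from_world=np.load("wh.npy"))
print("sock w",atz(A,[326.5,220.3],.085),atz(A,[326.5,220.3],.078),"tri3",tri([(A,[326.5,220.3]),(T,[419.8,244.6]),(S,[284.6,194.6])]))
print(tri([(A,[326.5,220.3]),(S,[284.6,194.6])]),tri([(A,[326.5,220.3]),(T,[419.8,244.6])]))
print("head w",atz(B,[322.2,219.7],.122),"top",atz(T,[200,243],.122),tri([(B,[322.2,219.7]),(T,[200,243]),(S,[398,289])]))
for P,n in ((A,'w'),(T,'t'),(S,'s')): print(n,proj(P,[.513,-.179,.085]))
# tool axis check: where does cam think
print(read_eef_pos())
```

```text
sock w [ 0.51232523 -0.18294656  0.085     ] [ 0.51187596 -0.18488872  0.078     ] tri3 [ 0.51105558 -0.18350701  0.08072402]
[ 0.51096723 -0.18353778  0.08065104] [ 0.51160109 -0.18512163  0.07571144]
head w [0.50723173 0.22040296 0.122     ] top [0.50651889 0.21854925 0.122     ] [0.50689562 0.21980651 0.11226884]
w [326.17115316 215.14784975]
t [417.93123439 243.48866535]
s [284.06272798 194.08427857]
[0.50888887 0.21877918 0.2696091 ]
```

Run:
```python
from h import *
q=down(-.227); h=np.array([.507,.2198])
pause(.2);e=read_eef_pos();print(e)
movel([*h,.16],q,speed=.15); pause(.15); e=np.array(read_eef_pos());print(e)
off=h-e[:2]; print("off",off); g=h+off
movel([*g,.114],q,speed=.1); pause(.1);print(read_eef_pos(),read_ft_force())
move_gripper(.02,50); pause(.1); print(read_finger_gap(),read_eef_pos(),read_ft_force(),read_time_s())
im=read_camera("wrist");cv2.imwrite("pics/g.png",im[:,:,::-1])
```

```text
[0.50838192 0.22003606 0.26986578]
[0.50795266 0.22037095 0.16137448]
off [-0.00095266 -0.00057095]
[0.50661641 0.21973469 0.1146778 ] [-0.49717082 -0.09422614  0.1501291 ]
0.03392173943067564 [0.5060539  0.21935195 0.11450303] [-1.91582543 -0.72715954  4.72485226] 7.2583
```

View pics/g.png

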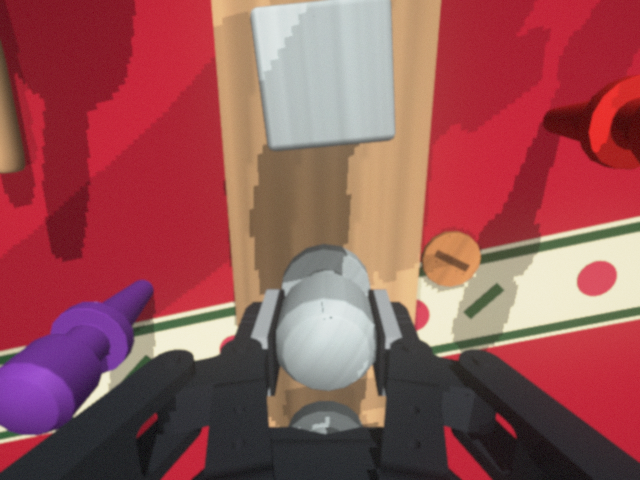

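```bash
python3 - <<'E'
from h import *
q=down(-.227)
e=np.array(read_eef_pos())
movel([e[0],e[1],.25],q,speed=.15); pause(.2); print(read_ft_force(),read_ft_torque(),read_finger_gap())
s=np.array([.5118,-.1825])
movel([*s,.25],q,speed=.3); pause(.2); e=np.array(read_eef_pos());print(e)
W=camera_params("wrist");im=read_camera("wrist");cv2.imwrite("pics/h.png",im[:,:,::-1]);np.save("h.npy",W["camera_from_world"])
im=read_camera("scene");cv2.imwrite("pics/hs.png",im[:,:,::-1])
im=read_camera("top");cv2.imwrite("pics/ht.png",im[:,:,::-1])
print(read_time_s())
print("exp px wrist socket",proj(W,[.512,-.1825,.085]),"head rim at tcp",proj(W,[e[0],e[1],e[2]+.0095]))
S=camera_params("scene")
for z in (0,.05,.112): print(proj(S,[e[0],e[1],e[2]-.0945+z]))
E
python3 -c "
import cv2
a=cv2.imread('pics/h.png')[140:440,120:520]
b=cv2.resize(cv2.imread('pics/hs.png')[80:260,180:420],(400,300),interpolation=2)
cv2.imwrite('pics/h2.png',cv2.hconcat([a,b]))"
```

```text
[ 0.79682068  0.2928866  -2.98156818] [0.02708816 0.01912384 0.05839703] 0.0336708112802233
[ 0.51210244 -0.18078803  0.25012093]
10.4083
exp px wrist socket [325.26150236 217.28474167] head rim at tcp [323.47529475 347.71935468]
[282.41955149 164.83981698]
[281.22228541 143.37314264]
[279.68923014 115.42140556]
```

View pics/h2.png

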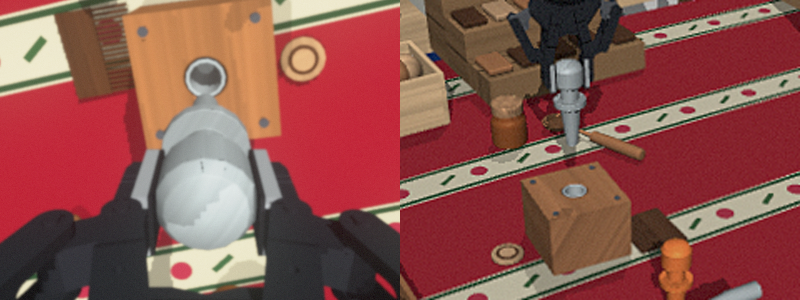

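Run:
```python
from h import *
W=dict(camera_params("wrist"),camera_from_world=np.load("h.npy"))
e=[.51210,-.18079,.25012]
print(proj(W,[e[0],e[1],e[2]-.0945]),atz(W,[326,217],.085))
im=cv2.imread('pics/h.png')[190:270,286:366];cv2.imwrite('pics/h3.png',cv2.resize(im,(560,560),interpolation=2))
```

```text
[324.56534408 245.84205336] [ 0.51260893 -0.18240436  0.085     ]
```

View pics/h3.png

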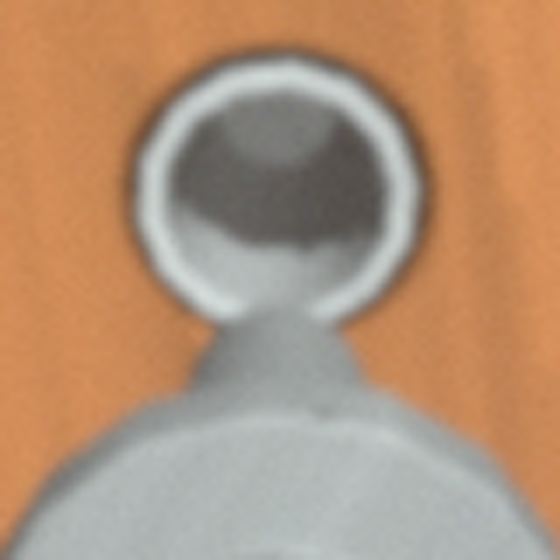

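```bash
python3 - <<'E'
from h import *
q=down(-.227); s=np.array([.5116,-.1822]); c=s.copy()
for z in (.19,.165):
    movel([*c,z],q,speed=.12); pause(.1); e=np.array(read_eef_pos()); c=c+(s-e[:2]); print(e,np.round(read_ft_force(),1))
for z in np.arange(.155,.1315,-.003):
    movel([*c,z],q,speed=.06); pause(.05)
    e=np.array(read_eef_pos());f=np.array(read_ft_force()); print(np.round(e,4),np.round(f,1))
    if f[2]>-1.5 or np.hypot(f[0],f[1])>6: break
print(read_time_s())
im=read_camera("wrist");cv2.imwrite("pics/i.png",im[:,:,::-1])
im=read_camera("scene");cv2.imwrite("pics/is.png",im[:,:,::-1])
E
python3 -c "
import cv2
a=cv2.imread('pics/i.png')[140:440,120:520]
b=cv2.resize(cv2.imread('pics/is.png')[130:250,220:380],(400,300),interpolation=2)
cv2.imwrite('pics/i2.png',cv2.hconcat([a,b]))"
```

```text
[ 0.51269381 -0.1824371   0.19122517] [-0.1 -0.7 -3.6]
[ 0.51112905 -0.18209489  0.16584618] [ 0.1 -0.1 -3. ]
[ 0.5107 -0.1821  0.1547] [ 1.3 -0.7 -3.8]
[ 0.5109 -0.1822  0.1519] [-0.1 -0.8 -3.6]
[ 0.5109 -0.1823  0.1489] [ 0.1 -1.3 -3.6]
[ 0.511  -0.1824  0.1459] [ 0.5 -1.1 -3.5]
[ 0.5111 -0.1825  0.1429] [ 0.8 -2.3 -3. ]
[ 0.5111 -0.1826  0.14  ] [ 0.2 -3.7 -3.7]
[ 0.5111 -0.1828  0.1371] [-0.6 -5.6 -3. ]
[ 0.5112 -0.183   0.1345] [-1.1 -5.2  0.5]
14.0833
```

View pics/i2.png

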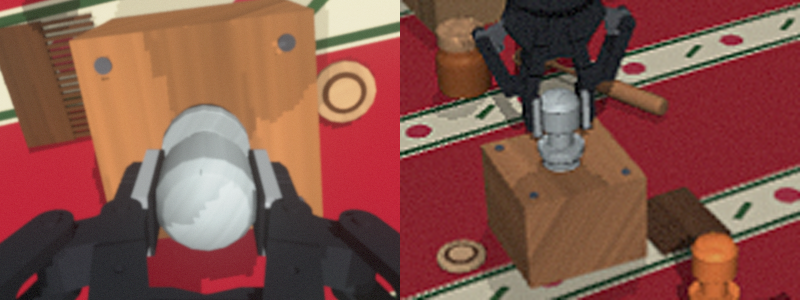

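```bash
python3 - <<'E'
from h import *
q=down(-.227)
e=np.array(read_eef_pos())
movel([e[0],e[1]-.0012,e[2]],q,speed=.03);pause(.1);print(read_eef_pos(),read_ft_force())
move_gripper(.05);pause(.2);print(read_ft_force(),read_finger_gap())
move_gripper(.075)
e=np.array(read_eef_pos())
movel([e[0],e[1],.24],q,speed=.12);pause(.2);print(read_time_s(),read_eef_pos(),read_ft_force())
W=camera_params("wrist");im=read_camera("wrist");cv2.imwrite("pics/j.png",im[:,:,::-1]);np.save("j.npy",W["camera_from_world"])
im=read_camera("scene");cv2.imwrite("pics/js.png",im[:,:,::-1])
E
python3 -c "
import cv2
a=cv2.imread('pics/j.png')[100:400,120:520]
b=cv2.resize(cv2.imread('pics/js.png')[130:250,220:380],(400,300),interpolation=2)
cv2.imwrite('pics/j2.png',cv2.hconcat([a,b]))"
```

```text
[ 0.51115097 -0.18366504  0.13451664] [-0.3478285  -3.27253241  0.90531672]
[-0.38518851  0.310761   -0.44438303] 0.04962566306741511
16.6333 [ 0.51061267 -0.18400332  0.23897678] [ 0.42953023 -0.37438377  0.42664387]
```

View pics/j2.png

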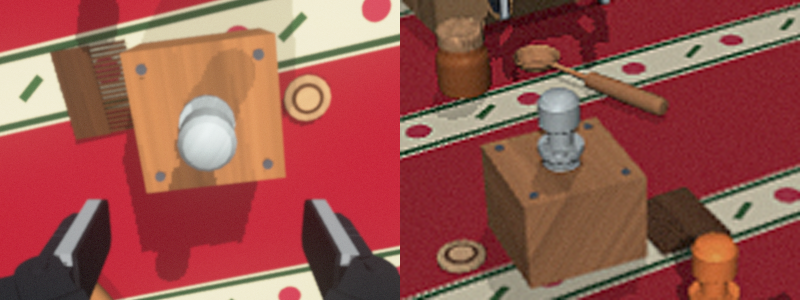

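Run:
```python
from h import *
W=dict(camera_params("wrist"),camera_from_world=np.load("j.npy"))
h=atz(W,[327,244.5],.143)[:2]; print("head",h)
h=(h+np.array([.5112,-.1832]))/2
q=down(-.227); c=h.copy()
move_gripper(0.0)
movel([*c,.185],q,speed=.1);pause(.15);e=np.array(read_eef_pos());c=c+h-e[:2];print(e,read_finger_gap())
f0=np.array(read_ft_force());print(f0)
z=.176
movel([*c,z],q,speed=.06)
for i in range(20):
    pause(.08);e=np.array(read_eef_pos());f=np.array(read_ft_force())-f0
    print(round(z,4),np.round(e,4),np.round(f,1))
    if f[2]>45 or np.hypot(f[0],f[1])>25 or e[2]<.158 : break
    if f[2]>25 and e[2]<.163: break
    z-=.0015
    movel([*c,z],q,speed=.03)
print(read_time_s())
```

```text
head [ 0.51195445 -0.18395537]
[ 0.51235301 -0.18376724  0.18597201] -3.4206572767967885e-05
[0.43846452 0.75870994 0.29878984]
0.176 [ 0.5106 -0.1833  0.1758] [-1.  -1.3  0.4]
0.1745 [ 0.5109 -0.1834  0.1746] [-1.1 -1.3 -0.6]
0.173 [ 0.5108 -0.1834  0.173 ] [ 1.5 -0.8 -1.3]
0.1715 [ 0.511  -0.1834  0.1717] [-0.2 -0.8  1. ]
0.17 [ 0.5116 -0.1836  0.1708] [-0.  -0.9  5.3]
0.1685 [ 0.5117 -0.1837  0.1695] [-1.  -0.4  5. ]
0.167 [ 0.5117 -0.1837  0.168 ] [-0.4 -1.3  5.4]
0.1655 [ 0.5118 -0.1837  0.1665] [-0.8 -0.8  5.8]
0.164 [ 0.5118 -0.1837  0.165 ] [-0.  -1.5  5.2]
0.1625 [ 0.5118 -0.1837  0.1635] [-0.7 -0.3  5.3]
0.161 [ 0.5118 -0.1837  0.162 ] [-1.3  0.2  4.8]
0.1595 [ 0.5118 -0.1839  0.1615] [-3.  -1.1 10.1]
0.158 [ 0.512  -0.184   0.1614] [-5.1  0.4 16.8]
0.1565 [ 0.5122 -0.1841  0.1613] [-7.5  0.3 24.4]
0.155 [ 0.5124 -0.1841  0.1612] [-10.5   1.2  31. ]
23.3333
```

Contact came at TCP z 0.171, and the stake stopped hard at 0.1613, about 10 mm of travel, so it is home. I'll back off and check.

```bash
python3 - <<'E'
from h import *
q=down(-.227)
e=np.array(read_eef_pos())
movel([e[0],e[1],.21],q,speed=.08);movel([e[0],e[1],.27],q,speed=.15);pause(.4);print(read_time_s(),read_eef_pos(),read_ft_force())
W=camera_params("wrist");im=read_camera("wrist");cv2.imwrite("pics/k.png",im[:,:,::-1])
im=read_camera("scene");cv2.imwrite("pics/ks.png",im[:,:,::-1])
E
python3 -c "
import cv2
a=cv2.imread('pics/k.png')[100:400,120:520]
b=cv2.resize(cv2.imread('pics/ks.png')[140:230,230:350],(400,300),interpolation=2)
cv2.imwrite('pics/k2.png',cv2.hconcat([a,b]))"
```

```text
25.125 [ 0.51201625 -0.18401854  0.26934441] [-0.54341809  0.79594439  0.33530668]
```

View pics/k2.png

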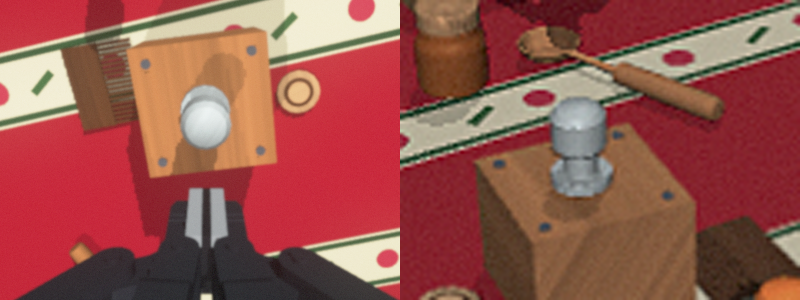

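The stake is upright with its collar on the block: head at about crop (205,120) in the wrist view and (578,125) in the scene view. The gripper is clear.

```bash
python3 -c "
from bench import *
sign_off();print(read_time_s())"
```

```text
the job is handed in; nothing more can be done
the job is handed in; nothing more can be done
```

The dome stake is driven home in the oak block's socket, and I handed the job in after about 25 s of the 48 s allowed. `sign_off()` gave no verdict.

- **Choice:** I took the grey round-headed stake from the middle hole of the rack. I left alone the beak and square-head stakes beside it and the orange, purple and red look-alikes.
- **Setting:** I lowered it into the socket until it took the load, at the height expected for standing 10 mm proud. Then I let go, backed off, and saw it standing by itself.
- **Driving:** I pressed on the head with closed fingers. It moved down about 10 mm at roughly 5 N extra push, then stopped hard, and I pressed to 31 N. The fingertips ended at z ≈ 0.1423 m, against 0.1425 m expected for a stake fully home.
- **Last checks:** After backing off, the pictures show it upright with its collar on the block. The gripper is clear of it and the wrist force is about zero.
- **Disagreement:** The scene camera put the socket up to about 9 mm from where the top and wrist cameras did. I used the top and wrist cameras, and the stake seated with only about 5 N of side load.

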